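# Nest the drained jar funnel loosely over the standing one

## Task

Take the jar funnel that is draining on the sloping rack, turn it upright and nest it mouth down over the funnel standing in the tray. Turn it lightly as it goes down so that its vent ribs slip over the ribs below, and let it stop loosely where the two spouts just meet, without pressing or dropping it on, so that it will not jam. Let go of it, and leave the standing funnel, the jars and the jar lid where they are.

Things in the scene. Friction and masses are not known exactly. Their poses are not given: they have to be found in the camera images.
- drained_funnel: The funnel to move: stainless, 124 mm across the mouth, 100 mm tall, about 0.2 kg. Origin: centre of its open mouth; z along its axis to the spout tip. A cone narrows from 124 to 62 mm at z = 50 mm, then the spout from 62 to 50 mm at the tip. It lies mouth down on the rack's slope, so z leans 32 degrees from vertical towards the rack's low edge; its y is level, along the rack's width.
- drained_spout (a point): Centre of the moved funnel's spout, on its axis 85 mm from the mouth; axes as the funnel's. Here the plain valleys of the spout, in the directions of x and y, are 54 mm across: the place to grip. Between them four hollow vent ribs, pressed outwards, run along the spout at 45, 135, 225 and 315 degrees from x; each is 7 mm high and 18 mm wide at the spout's root, 2 and 7 mm at the tip.
- standing_funnel: A funnel of the same kind and size, ribs included, loose, standing mouth down in the tray, z straight up. Origin: centre of its mouth, on the tray floor; x and y point to the valleys between its ribs.
- standing_spout (a point): Centre of the standing funnel's spout tip, 100 mm above its mouth. With ribs in line (any quarter turn, within 4 degrees) the other slides down over it until the 7 degree tapers meet: mouth 22 to 25 mm above the lower mouth. Out of line it rides on the ribs at 40 to 46 mm until turned. Pushed harder, the tapers lock.
- rack: Fixed steel draining rack: a perforated board 190 mm long and 270 mm wide on wire legs, sloping 32 degrees, with a 16 mm high ledge along its low edge. Origin on the bench under its middle, where the board's top is 72 mm high; x points level towards the high edge, y along its width, z up.
- tray: Fixed shallow aluminium sheet tray, 330 mm (x) by 240 mm (y), rim 24 mm high, floor 2.5 mm above the bench. Origin on the bench under its middle. The standing funnel stands in its -x half, two jars in its +x half.
- jar_a: Filled glass jar with a steel lid, 66 mm across, 125 mm tall, standing in the tray. Origin at the centre of its underside. Leave it alone.
- jar_b: Second filled jar, as the first: 66 mm across, 125 mm tall. Origin at the centre of its underside. Leave it alone.
- jar_lid: Loose steel jar lid, 72 mm across and 14 mm thick, lying on the rack's slope beside the funnel. Origin at the centre of its underside. Leave it alone.
Things that resemble listed ones, but are neither listed nor needed, are in the scene too. Leave any pink or yellow look-alike of the drained_funnel alone.

How it is judged:
On the way:
1. the draining funnel has been lifted clear of the rack (contact force between drained_funnel and rack below 0.1 N and distance of drained_funnel from where it was at the start of the episode above 0.05 m), for 0.1 s.
At the end, for the whole second after the job is handed in: The moved funnel rests, released and still, nested on the standing one: its mouth 20.5 to 28 mm above the other's mouth, centred within 4 mm, axes within 3.5 degrees, the two not wedged (contact force under 40 N); the standing funnel upright in the tray, under 30 mm from where it was (z of drained_funnel in the frame of standing_funnel between 0.0205 and 0.028 m and horizontal distance between drained_funnel and standing_funnel below 0.004 m and angle between the z axis of drained_funnel and the z axis of standing_funnel, either way round below 0.06 rad and angle between standing_funnel's own z axis and vertical below 0.05 rad and height (world z) of standing_funnel below 0.008 m and distance of standing_funnel from where it was at the start of the episode below 0.03 m and contact force between drained_funnel and standing_funnel below 40 N and linear speed of each of drained_funnel, standing_funnel below 0.01 m/s and angular speed of drained_funnel below 0.1 rad/s); the robot touches nothing.
It fails at once if the funnels are pressed or knocked together with more than 100 N (contact force between drained_funnel and standing_funnel above 100 N).
It fails at once if the standing funnel is lifted off the tray or pushed over 40 mm away (distance of standing_funnel from where it was at the start of the episode above 0.04 m or angle between standing_funnel's own z axis and vertical above 0.35 rad).
It fails at once if a jar or the jar lid is shifted by over 30 mm or a jar is tipped (distance of any of jar_a, jar_b, jar_lid from where it was at the start of the episode above 0.03 m or angle between any of jar_a, jar_b's own z axis and vertical above 0.3 rad).
It also fails if it takes over 42 s, if anything falls off the work surface, if the arm or the gripper's body presses on something with over 40 N, if the wrist force passes 120 N, or if a joint passes its speed limit or range.

## Robot

A 6-joint arm with a two-finger parallel gripper is mounted at the origin on the work surface. World frame = base frame: x ahead of the robot, y to its left, z up, the work surface at z = 0. Lengths are in m, angles in rad, forces in N, time in s.
With the tool pointing down it reaches from about 0.25 to 0.775 m from the base axis. Payload 4 kg.
Tool frame: the origin (TCP) lies at the centre of the arm's flange, where the gripper is bolted on; the fingertips stand 199 mm ahead of it and the grasp point (between the pads) lies 180 mm ahead of it (robot.tcp_to_tips is the distance from the TCP to the fingertips, in m); z points along the fingers, y is the line along which they close (so a half turn about z gives the same grasp; the last joint's range is limited). The gripper opens to 94 mm and grips with 3 to 60 N. Pads are 16 mm wide; open, the fingers measure 119 mm over their backs; the gripper's body (75 mm by 177 mm) begins 78 mm behind the grasp point.
Start: joints at [-1.297, 0.087, 1.371, -0, 1.684, -0.103], TCP at [0.202, -0.511, 0.405] pointing down, gripper open.
Joint ranges: [-3.1, 3.1], [-0.76, 2.03], [0.27, 2.55], [-1.08, 4.22], [0.17, 2.65], [-2.57, 2.57]. Speed limits (rad/s): [2.79, 2.79, 3.14, 3.14, 3.14, 3.14].

## Interface

Orientations are given as [roll, pitch, yaw] about the fixed x, y, z axes, in that order (R = Rz(yaw) Ry(pitch) Rx(roll)).
In Python, from bench import telemetry, snapshot, ticket, robot gives the robot as it stands.
- The arm moves only by the tool apply_moves, never from a script. Its argument "moves" is a list that holds one entry, the list of rows, each a list of 5 numbers: the shift along the tool's x, y, z in units of 50 mm (1.0 is 50 mm), then the turn about the tool's z in units of 10 degrees (1.0 is 10 degrees), then the closure, from 0 (fully open) to 1 (shut). A call has 1 to 10 rows; each row is the pose to reach, as a shift and turn from the pose commanded when the call began, along the tool's axes at that moment; what a row does not reach only later rows make up. A row lasts 1/8 s, in which the tool goes at most 62.5 mm and 10.7 degrees, less where a joint would pass 70% of its speed; a pose out of reach is approached as far as the arm can. A call with a gripper value outside its range is refused whole. The fingers move at their own pace and stop on an object; the grip force is fixed at half the most. Time passes only in rows, so rows that repeat a pose let the fingers close. It gives the time, the measured TCP pose, the force, the opening and the grip force at its end, in the units of the state.
- telemetry.get_obs(): the state, without advancing time (a new reading comes with each control period).
- snapshot(name): name is "scene" or "top" or "wrist"; returns a dict with "image" (480x640x3 uint8, red, green, blue), "fovy" (degrees; the focal length in pixels is half the picture's height over the tangent of half this angle, whatever the lens; pixels are square), "cx", "cy" (the principal point, pixels), "R" (3x3) and "t" (3): a world point X has camera coordinates R X + t. Camera axes: x right, y down, z forward; pixel columns grow to the right and rows downward; lengths in m; the calibration is good to about 2 mm. A picture is of the moment at which its call begins. There is no depth.
- ticket.close_job(): hands the job in; it is judged then, once.
The state is a dict: "time": time; "joint_positions": joint angles; "qvel": joint speeds; "joint_torque": joint torques, N m; "tool_pos": TCP position; "ee_rot": TCP orientation; "wrist_force": force on the tool from outside, world axes, zero at the start; "wrist_torque": the same for the moment, N m; "width": finger opening in m; "finger_force": force on a finger pad.
Only numpy, scipy, OpenCV 4.12 (cv2) and the standard library are available. Lean on these libraries where they do the work, as an engineer would, in place of code of your own. Each camera call takes 0.05 s, during which the arm holds its last target. There are 200 camera calls.

## Working session

There is one attempt and no reset: what is moved stays moved. The work goes in short steps, Python scripts to look and compute and a tool call to move; the robot and the scene stay as the last step left them, time stands still between calls to the robot, and variables do not carry over. Pictures are saved under pics/ and viewed, at most 10 in all, crops included, and the job is handed in when it is done.

Besides the shell and the picture viewer there is one more tool, called after "Request:" by a JSON object that holds its "name" and its "arguments". apply_moves: Moves the arm, as the interface text tells. Its arguments: {"type":"object","properties":{"moves":{"type":"array","items":{"type":"array","items":{"type":"array","items":{"type":"number"}}}}},"required":["moves"]}

```bash
mkdir -p pics; ls; cat > h.py <<'E'
import numpy as np, cv2, pickle
from bench import telemetry, snapshot, ticket, robot
from scipy.spatial.transform import Rotation as Ro
def snap(name,fn):
    s=snapshot(name); cv2.imwrite('pics/%s.png'%fn,s['image'][:,:,::-1]); pickle.dump(s,open(fn+'.pkl','wb')); return s
def load(fn): return pickle.load(open(fn+'.pkl','rb'))
def proj(s,X):
    X=np.atleast_2d(X); c=X@np.array(s['R']).T+np.array(s['t']); f=240/np.tan(np.radians(s['fovy'])/2)
    return c[:,:2]/c[:,2:]*f+[s['cx'],s['cy']]
def ray(s,u,v):
    f=240/np.tan(np.radians(s['fovy'])/2); R=np.array(s['R']); d=R.T@np.array([(u-s['cx'])/f,(v-s['cy'])/f,1]); o=-R.T@np.array(s['t']); return o,d/np.linalg.norm(d)
def atz(s,u,v,z):
    o,d=ray(s,u,v); return o+d*(z-o[2])/d[2]
def tri(a,pa,b,pb):
    o1,d1=ray(a,*pa);o2,d2=ray(b,*pb)
    k=np.linalg.lstsq(np.array([d1,-d2]).T,o2-o1,rcond=None)[0]
    p,q=o1+k[0]*d1,o2+k[1]*d2; return (p+q)/2,np.linalg.norm(p-q)
E
python3 - <<'E'
from h import *
for n in ['scene','top']:
    s=snap(n,n+'0'); print(n,s['fovy'],s['cx'],s['cy'],-np.array(s['R']).T@np.array(s['t']))
    print(np.round(s['R'],3).tolist())
print(telemetry.get_obs())
a=cv2.imread('pics/scene0.png');b=cv2.imread('pics/top0.png')
E
```

```text
pics
scene 49.61220411311998 309.2550201363429 235.3628707726386 [ 1.48869685 -0.28260084  0.78022947]
[[0.301, 0.953, 0.015], [0.532, -0.155, -0.833], [-0.792, 0.259, -0.554]]
top 49.85321979309099 326.4424882416791 243.89483773779418 [0.51485538 0.0142879  1.17451416]
[[0.004, -1.0, -0.028], [-0.999, -0.003, -0.036], [0.036, 0.028, -0.999]]
{'time': 0.1, 'joint_positions': array([-1.29710346e+00,  8.78961017e-02,  1.37208424e+00, -2.36828271e-05,
        1.68357878e+00, -1.03128683e-01]), 'qvel': array([ 0.00032256, -0.0009505 , -0.00382249,  0.00078758, -0.00084749,
       -0.00095064]), 'joint_torque': array([ 1.62480083e-03, -3.41254592e+01, -3.03300762e+01,  7.19699543e-02,
        3.04596894e-02, -9.47934109e-05]), 'tool_pos': array([ 0.20233439, -0.51133081,  0.4036222 ]), 'ee_rot': array([-3.13963420e+00, -1.79027981e-04,  3.76818730e-01]), 'wrist_force': array([-0.0824376 ,  0.66024726, -0.45956981]), 'wrist_torque': array([ 0.01843606,  0.04531383, -0.01700444]), 'finger_force': 0.0, 'width': 0.09402569691283849}
```

View pics/scene0.png

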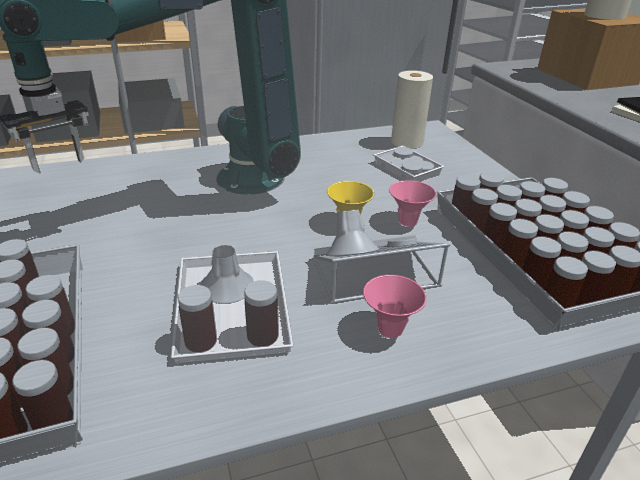

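View pics/top0.png

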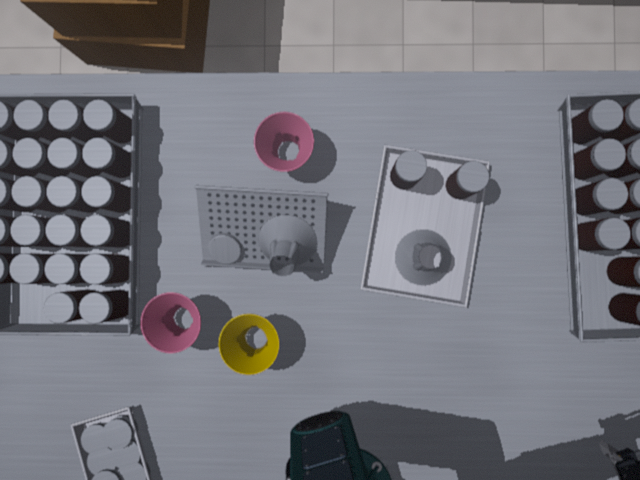

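The scene view shows the steel funnel on the rack at about (352,235), spout leaning back. The standing funnel is at (224,275) in the tray, with jars at (197,318) and (262,313). In the top view, the rack funnel is at (288,240) with its spout at (282,263), the lid at (222,248), and the standing funnel at (425,257). Candidates in the top view:
- Pink funnels at (284,141) and (171,322), mouth up.
- Yellow funnel at (249,345), mouth up.
- Steel funnel on the slope at (288,240). Only this one is stainless, mouth down and on the rack, so it is the target.

Next I'll confirm it in enlarged crops.

```bash
python3 - <<'E'
import cv2
a=cv2.imread('pics/top0.png')[175:315,185:505];b=cv2.imread('pics/scene0.png')[170:350,165:450]
cv2.imwrite('pics/topc.png',cv2.resize(a,None,fx=2.5,fy=2.5,interpolation=cv2.INTER_CUBIC))
cv2.imwrite('pics/scc.png',cv2.resize(b,None,fx=2.8,fy=2.8,interpolation=cv2.INTER_CUBIC))
E
```

```text
(no output)
```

View pics/topc.png

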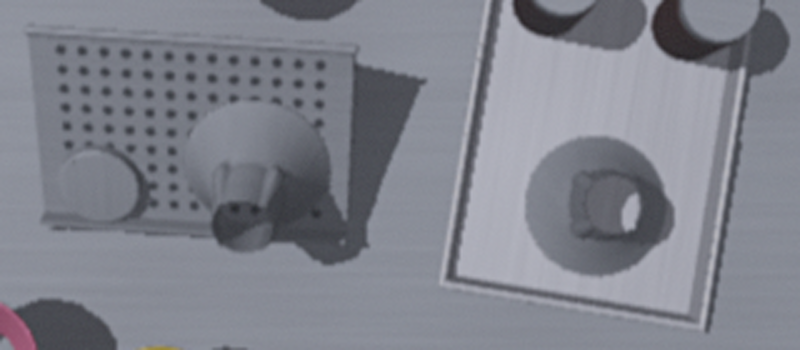

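View pics/scc.png

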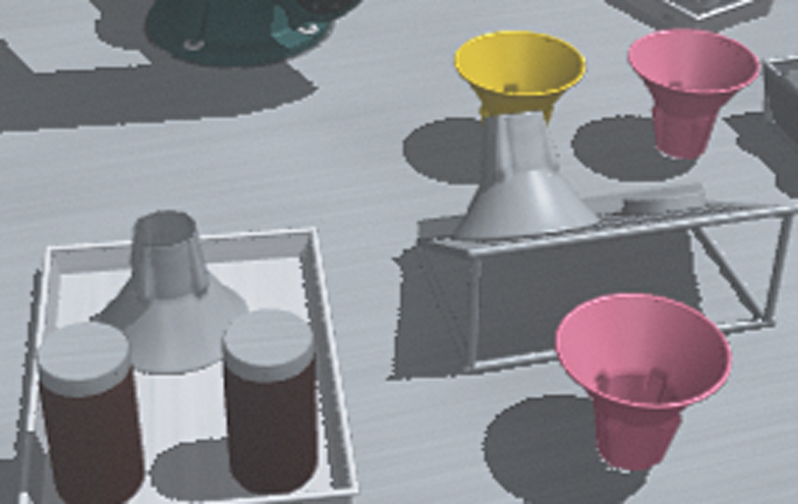

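```bash
cat > fit.py <<'E'
from h import *
from scipy.optimize import least_squares
T,S=load('top0'),load('scene0')
ft=lambda p:(p-[185,175])*2.5
fs=lambda p:(p-[165,170])*2.8
th=np.linspace(0,2*np.pi,181)
def circ(c,az,tilt,r,h):
    # axis leans toward azimuth az (world) by tilt
    z=np.array([np.sin(tilt)*np.cos(az),np.sin(tilt)*np.sin(az),np.cos(tilt)]); y=np.array([-np.sin(az),np.cos(az),0]); x=np.cross(y,z)
    return c+h*z+r*(np.cos(th)[:,None]*x+np.sin(th)[:,None]*y)
def ext(c,az,t,r,h,s,f): 
    q=f(proj(s,circ(np.array(c),az,t,r,h))); return [q[:,0].min(),q[:,0].max(),q[:,1].min(),q[:,1].max()]
N=np.nan
def fit(meas,p0,unp):
    def res(p):
        c,az,t=unp(p); o=[]
        for (r,h,s,f,m) in meas:
            o+=[a-b for a,b in zip(ext(c,az,t,r,h,s,f),m) if b==b]
        return o
    r=least_squares(res,p0,loss='soft_l1',f_scale=3); print(np.round(r.x,4),np.round(res(r.x),1)); return r.x
d=np.radians(32)
print('drained');fit([(.062,0,T,ft,[183,330,100,N]),(.0255,.1,T,ft,[212,275,N,251]),(.062,0,S,fs,[457,600,N,237]),(.026,.1,S,fs,[490,549,111,N])],
 [.5,.05,.06,np.pi],lambda p:(p[:3],p[3],d))
print('standing');fit([(.062,0,T,ft,[527,665,136,275]),(.026,.1,S,fs,[131,200,208,N]),(.062,0,S,fs,[N,N,N,374])],[.48,-.2],lambda p:([p[0],p[1],.0025],0,0))
# rack corners
for u,v,z in [(27,28,.122),(357,47,.122),(42,222,.022+.016),(352,238,.022+.016)]: print(np.round(atz(T,185+u/2.5,175+v/2.5,z),3))
E
python3 fit.py
```

```text
drained
[0.5633 0.1301 0.0645 3.0523] [ 0.8 -3.4 -2.3 -6.2 -5.6 -0.4 -3.3 -0.4  2.3 -5.8 -3.6 -1.4]
standing
[ 0.5276 -0.1705] [-2.  -2.1  1.  -0.7 -0.5 -3.9  1.4  0. ]
[0.671 0.313 0.122]
[0.655 0.041 0.122]
[0.511 0.322 0.038]
[0.498 0.047 0.038]
```

The crops confirm it: the steel funnel sits mouth down on the slope, tip at crop (243,228) in the top view. Fitted mouth centre is (0.563, 0.130, 0.064), which matches the board height there (about 0.061). The standing funnel is at (0.528, -0.170), inside the tray's -x half. First I'll move above the grip point.

Request:
{"name": "apply_moves", "arguments": {"moves": [[[10.6,-9.7,-0.4,2.48,0],[10.6,-9.7,-0.4,2.48,0],[10.6,-9.7,-0.4,2.48,0],[10.6,-9.7,-0.4,2.48,0],[10.6,-9.7,-0.4,2.48,0],[10.6,-9.7,-0.4,2.48,0],[10.6,-9.7,-0.4,2.48,0],[10.6,-9.7,-0.4,2.48,0],[10.6,-9.7,-0.4,2.48,0],[10.6,-9.7,-0.4,2.48,0]]]}}

```text
time: 1.35
tool_pos: [0.4752, 0.0507, 0.4218]
ee_rot: [3.141, 0.0, -0.056]
wrist_force: [0.5, -1.2, 0.9]
width: 0.094
finger_force: 0.0
```

Request:
{"name": "apply_moves", "arguments": {"moves": [[[0.75,-1.6,0,0,0],[0.75,-1.6,0,0,0],[0.75,-1.6,0,0,0],[0.75,-1.6,0,0,0]]]}}

```text
time: 1.85
tool_pos: [0.5166, 0.1258, 0.4216]
ee_rot: [3.141, 0.001, -0.057]
wrist_force: [0.3, 0.3, 0.4]
width: 0.0939
finger_force: 0.0
```

```bash
python3 - <<'E'
from h import *
s=snap('wrist','w1'); o=telemetry.get_obs(); print(o['tool_pos'],o['ee_rot'],o['joint_positions'],s['fovy'],-np.array(s['R']).T@np.array(s['t'])); print(np.round(s['R'],3).tolist())
T=snap('top','top1')
for n,c in [('tip',[.5633-.0529,.1301+.0029,.0645+.0848]),('mouth',[.5633,.1301,.0645])]: print(n,proj(s,c))
E
```

```text
[0.51648475 0.1254244  0.42188879] [ 3.14096585e+00  4.26238324e-04 -5.72254083e-02] [ 1.31690092e-01  4.34014953e-02  1.38323457e+00 -5.41261084e-04
  1.71549293e+00  1.75963379e+00] 63.294883786730765 [0.58620495 0.12181034 0.40004174]
[[-0.057, -0.998, -0.001], [-0.969, 0.055, 0.241], [-0.241, 0.014, -0.97]]
tip [[314.05407936 254.68476222]]
mouth [[316.09824246 165.96490804]]
```

View pics/w1.png

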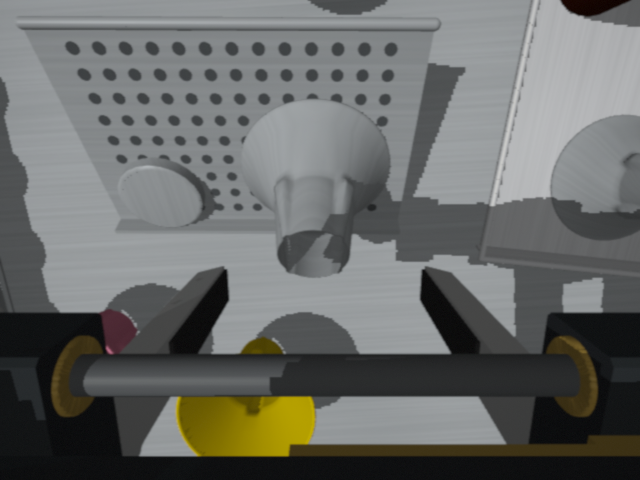

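The wrist view shows the spout tip at (314,254) and mouth ellipse centred at about (315,160). The fit predicted (314,255) for the tip, so it holds. The ribs at (284,190) and (343,190) are symmetric, so the gripper faces the valleys. Now I'll descend and close.

Request:
{"name": "apply_moves", "arguments": {"moves": [[[0,-0.15,0.7,0,0],[0,-0.15,1.4,0,0],[0,-0.15,2.0,0,0],[0,-0.15,2.06,0,0],[0,-0.15,2.06,0,0.2],[0,-0.15,2.06,0,0.4],[0,-0.15,2.06,0,0.6],[0,-0.15,2.06,0,0.8],[0,-0.15,2.06,0,0.8],[0,-0.15,2.06,0,0.8]]]}}

```text
time: 3.2
tool_pos: [0.5174, 0.1338, 0.3197]
ee_rot: [3.141, -0.001, -0.056]
wrist_force: [-0.3, -0.5, 2.7]
width: 0.0549
finger_force: 29.9
```

Request:
{"name": "apply_moves", "arguments": {"moves": [[[0,0,-0.3,0,0.8],[0,0,-0.8,0,0.8],[0,0,-1.4,0,0.8],[0,0,-2.0,0,0.8],[0,0,-2.4,0,0.8],[0,0,-2.4,0,0.8]]]}}

```text
time: 3.95
tool_pos: [0.5173, 0.1339, 0.4411]
ee_rot: [-3.141, -0.004, -0.056]
wrist_force: [-0.2, 0.3, -2.5]
width: 0.0554
finger_force: 29.7
```

```bash
python3 - <<'E'
from h import *
s=snap('scene','s2');w=snap('wrist','w2');print(telemetry.get_obs()['tool_pos'])
a=cv2.resize(s['image'][60:300,200:480],None,fx=1.4,fy=1.4); b=cv2.resize(w['image'],(400,300))
o=np.zeros((336,800,3),np.uint8);o[:,:392]=a[:336];o[:300,400:]=b;cv2.imwrite('pics/c2.png',o[:,:,::-1])
E
```

```text
[0.51710341 0.13386792 0.43815684]
```

View pics/c2.png

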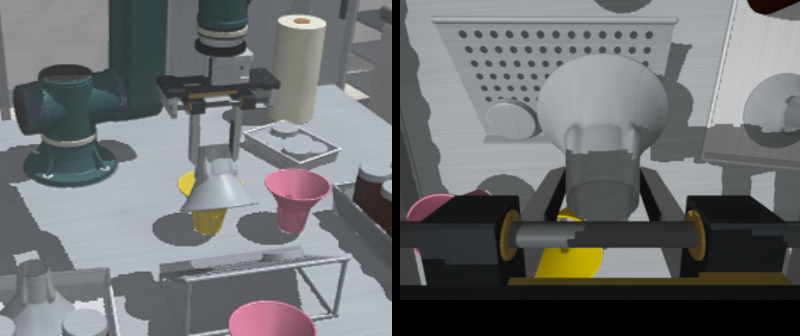

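The funnel is held, still tilted about 32°, and clear of the rack. Its lowest rim point lies almost straight below the grip. To bring it upright I'll touch that rim on clear bench and drag +x while lowering, so the funnel pivots between the pads.

Request:
{"name": "apply_moves", "arguments": {"moves": [[[-1.0,0.7,0,0,0.8],[-2.0,1.4,0,0,0.8],[-3.0,2.1,0,0,0.8],[-4.0,2.8,0,0,0.8],[-4.0,2.8,0,0,0.8],[-4.0,2.8,0.9,0,0.8],[-4.0,2.8,1.8,0,0.8],[-4.0,2.8,2.6,0,0.8],[-4.0,2.8,2.8,0,0.8],[-4.0,2.8,2.8,0,0.8]]]}}

```text
time: 5.3
tool_pos: [0.31, 0.0055, 0.2988]
ee_rot: [-3.141, 0.002, -0.055]
wrist_force: [1.1, -0.4, -1.5]
width: 0.0554
finger_force: 29.7
```

Request:
{"name": "apply_moves", "arguments": {"moves": [[[0.0,0,0.06,0,0.8],[0.0,0,0.12,0,0.8],[0.05,0,0.16,0,0.8],[0.1,0,0.2,0,0.8],[0.15,0,0.22,0,0.8],[0.2,0,0.24,0,0.8]]]}}

```text
time: 6.05
tool_pos: [0.3199, 0.0046, 0.287]
ee_rot: [3.142, -0.0, -0.056]
wrist_force: [-0.3, 0.2, -1.2]
width: 0.0551
finger_force: 29.7
```

Request:
{"name": "apply_moves", "arguments": {"moves": [[[0.1,0,0.03,0,0.8],[0.2,0,0.05,0,0.8],[0.3,0,0.07,0,0.8],[0.4,0,0.09,0,0.8],[0.5,0,0.1,0,0.8]]]}}

```text
time: 6.68
tool_pos: [0.345, 0.0033, 0.2819]
ee_rot: [3.142, 0.0, -0.056]
wrist_force: [0.1, 0.4, -1.2]
width: 0.0552
finger_force: 29.7
```

Request:
{"name": "apply_moves", "arguments": {"moves": [[[0.02,0,0.03,0,0.8],[0.04,0,0.06,0,0.8],[0.06,0,0.09,0,0.8],[0.1,0,0.12,0,0.8]]]}}

```text
time: 7.18
tool_pos: [0.3509, 0.0029, 0.278]
ee_rot: [3.141, -0.007, -0.056]
wrist_force: [3.8, -0.3, 6.0]
width: 0.0553
finger_force: 30.1
```

```bash
python3 - <<'E'
from h import *
s=snap('scene','s3');w=snap('wrist','w3');o=telemetry.get_obs();print(o['tool_pos'],o['wrist_force'],o['wrist_torque'])
p=o['tool_pos']-[0,0,.18]
q=proj(s,p)[0];print(q)
x0,y0=int(q[0])-50,int(q[1])-30
a=cv2.resize(s['image'][y0:y0+110,x0:x0+100],(400,440),interpolation=cv2.INTER_CUBIC); b=cv2.resize(w['image'],(400,300))
O=np.zeros((440,800,3),np.uint8);O[:,:400]=a;O[:300,400:]=b;cv2.imwrite('pics/c3.png',O[:,:,::-1])
E
```

```text
[0.35099226 0.00284669 0.27792885] [4.00180693 0.00868516 5.38580769] [ 0.01605589 -0.58752407  0.01688824]
[278.22528385 204.23777181]
```

View pics/c3.png

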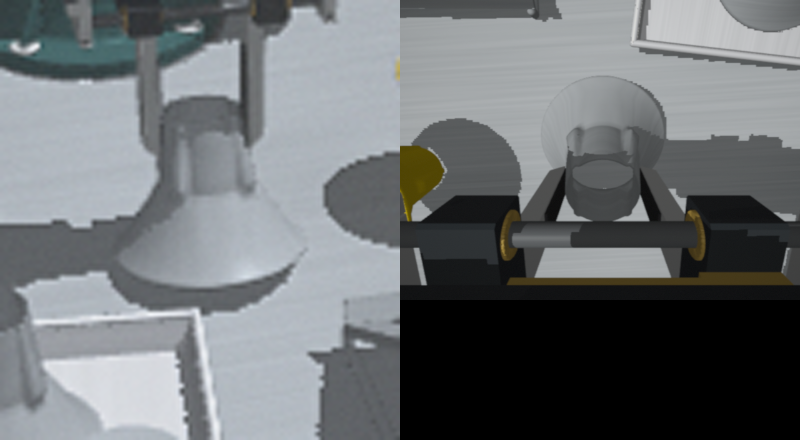

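The picture shows the funnel gripped at the spout with its near rim on the bench, already less tilted. I'll keep lowering while dragging +x.

Request:
{"name": "apply_moves", "arguments": {"moves": [[[0.15,0,0.02,0,0.8],[0.3,0,0.04,0,0.8],[0.45,0,0.06,0,0.8],[0.55,0,0.08,0,0.8],[0.65,0,0.1,0,0.8]]]}}

```text
time: 7.9
tool_pos: [0.3823, 0.0012, 0.2705]
ee_rot: [3.142, 0.001, -0.056]
wrist_force: [-0.5, -0.0, -1.2]
width: 0.0551
finger_force: 29.7
```

Request:
{"name": "apply_moves", "arguments": {"moves": [[[0.05,0,0.03,0,0.8],[0.1,0,0.06,0,0.8],[0.15,0,0.09,0,0.8],[0.2,0,0.1,0,0.8]]]}}

```text
time: 8.4
tool_pos: [0.3915, 0.0007, 0.2695]
ee_rot: [3.141, 0.003, -0.056]
wrist_force: [-13.2, 0.8, 21.1]
width: 0.0552
finger_force: 31.1
```

```bash
python3 - <<'E'
from h import *
s=snap('scene','s4');w=snap('wrist','w4');o=telemetry.get_obs();print(o['tool_pos'],o['wrist_force'],o['wrist_torque'])
p=o['tool_pos']-[0,0,.18]
q=proj(s,p)[0];print(q)
x0,y0=int(q[0])-50,int(q[1])-30
a=cv2.resize(s['image'][y0:y0+110,x0:x0+100],(400,440),interpolation=cv2.INTER_CUBIC); b=cv2.resize(w['image'],(400,300))
O=np.zeros((440,800,3),np.uint8);O[:,:400]=a;O[:300,400:]=b;cv2.imwrite('pics/c4.png',O[:,:,::-1])
E
```

```text
[0.39178246 0.0006433  0.26947693] [-10.58016152   0.65945676  19.0215596 ] [0.23752455 2.15909821 0.05345413]
[281.5159555  214.97406306]
```

View pics/c4.png

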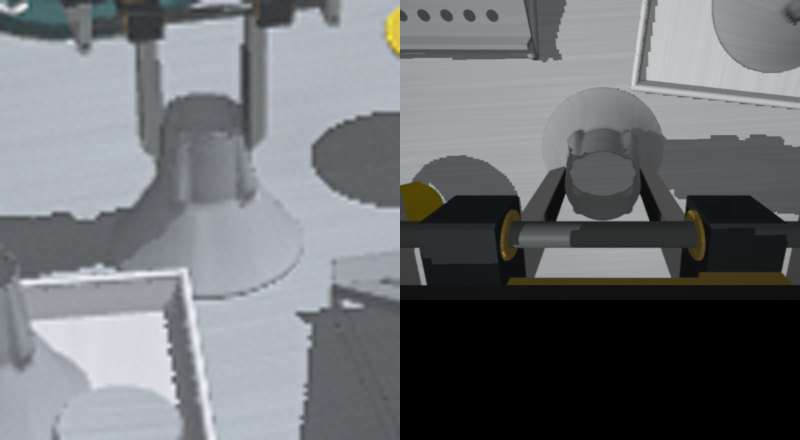

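The funnel now sits flat on the bench (grip 0.089 above it, about 20 N down). I'll release it, rise, and view both funnels from the same relative pose to compare rib angles.

Request:
{"name": "apply_moves", "arguments": {"moves": [[[0,0,-0.03,0,0.6],[0,0,-0.03,0,0.3],[0,0,-0.03,0,0],[0,0,-0.03,0,0],[0,0,-0.6,0,0],[0,0,-1.5,0,0],[0,0,-2.4,0,0],[0,0,-3.0,0,0],[0,0,-3.0,0,0]]]}}

```text
time: 9.62
tool_pos: [0.3925, 0.0006, 0.4184]
ee_rot: [3.141, -0.006, -0.056]
wrist_force: [0.3, 0.7, -0.3]
width: 0.0942
finger_force: 0.0
```

```bash
python3 - <<'E'
from h import *
w=snap('wrist','w5');T=snap('top','top5');o=telemetry.get_obs();print(o['tool_pos'],o['ee_rot'],o['width'])
q=proj(w,o['tool_pos']*[1,1,0]+[0,0,.1])[0];print('tip proj',q, 'top',proj(T,o['tool_pos']*[1,1,0]+[0,0,.1]))
E
```

```text
[0.39202868 0.00061023 0.41489129] [-3.14157133e+00  1.29890224e-03 -5.60674164e-02] 0.094178300347167
tip proj [324.34860477 232.72668008] top [[347.11825646 321.94382075]]
```

Request:
{"name": "apply_moves", "arguments": {"moves": [[[1.0,1.1,0,0,0],[2.0,2.2,0,0,0],[2.9,3.26,0,0,0],[2.9,3.26,0,0,0],[2.9,3.26,0,0,0]]]}}

```text
time: 10.35
tool_pos: [0.5283, -0.1719, 0.4121]
ee_rot: [-3.139, 0.006, -0.058]
wrist_force: [0.3, 0.7, 0.1]
width: 0.0942
finger_force: 0.0
```

```bash
python3 - <<'E'
from h import *
w=snap('wrist','w6');o=telemetry.get_obs();print(o['tool_pos'],o['ee_rot'])
print('tip proj',proj(w,o['tool_pos']*[1,1,0]+[0,0,.1025]))
a=load('w5')['image'];b=w['image']
O=np.zeros((600,800,3),np.uint8)
c=lambda im:cv2.resize(im[130:330,225:425],(400,400),interpolation=cv2.INTER_CUBIC)
O[:400,:400]=c(a);O[:400,400:]=c(b)
for k,im in enumerate((a,b)): # contrast stretch spout only, smaller
    g=cv2.createCLAHE(4,(4,4)).apply(cv2.cvtColor(im[130:330,225:425],cv2.COLOR_RGB2GRAY)); O[400:,400*k:400*k+200]=g[:,:,None]
cv2.imwrite('pics/c6.png',O[:,:,::-1])
E
```

```text
[ 0.52775549 -0.17066914  0.4130218 ] [-3.13931583  0.00524077 -0.05713353]
tip proj [[323.97045976 230.95708543]]
```

View pics/c6.png

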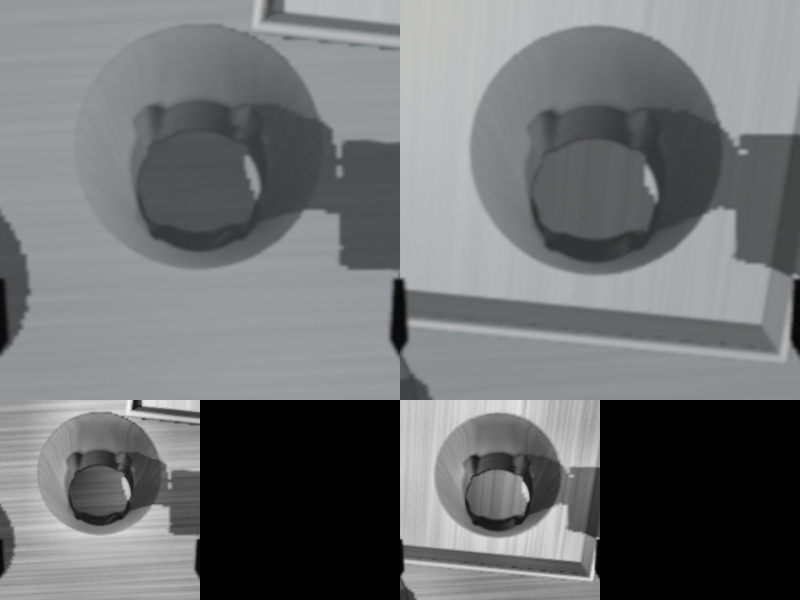

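Both views show four ribs each. The moved funnel's spout is centred at about crop (199,190) with upper ribs at (148,115) and (248,115). The standing spout is centred at about (595,198) with ribs at (543,118) and (647,120), turned a few degrees. I'll register the two crops numerically.

```bash
cat > reg.py <<'E'
from h import *
A,B=load('w5'),load('w6')
def prep(s,blur=1.2):
    g=cv2.cvtColor(s['image'],cv2.COLOR_RGB2GRAY).astype(np.float32); g=cv2.GaussianBlur(g,(0,0),blur)
    return cv2.magnitude(cv2.Sobel(g,5,1,0),cv2.Sobel(g,5,0,1))
for mode,f in (('grad',prep),('gray',lambda s:cv2.GaussianBlur(cv2.cvtColor(s['image'],cv2.COLOR_RGB2GRAY).astype(np.float32),(0,0),1.2))):
  a,b=f(A),f(B)
  for rad in (40,46):
    for w0 in (-4,0,4):
      m=np.zeros(a.shape,np.uint8);cv2.circle(m,(324,221),rad,255,-1)
      t=np.radians(w0);c=np.array([324,221.]);R=np.array([[np.cos(t),-np.sin(t)],[np.sin(t),np.cos(t)]])
      M=np.hstack([R,((c+[-1,3])-R@c)[:,None]]).astype(np.float32)
      try: cc,M=cv2.findTransformECC(a,b,M,cv2.MOTION_EUCLIDEAN,(3,300,1e-6),m,5)
      except cv2.error as e: print(mode,rad,w0,'fail');continue
      print(mode,rad,w0,'cc %.3f rot %.2f shift'%(cc,np.degrees(np.arctan2(M[1,0],M[0,0]))),np.round(M@np.r_[c,1]-c,2))
# outlines: mouth circle predictions
for s,n in((A,'moved'),(B,'standing')):
    print(n,np.round(s['R'],3).tolist(),-np.array(s['R']).T@np.array(s['t']))
# mouth circles by crop extremes: moved u 75..323 v 24..268; standing u 471..722 (-400), v 26..275
from scipy.optimize import least_squares
th=np.linspace(0,2*np.pi,181)
for s,n,z,m in((A,'moved',0,[75,323,24,268]),(B,'standing',.0025,[71,322,26,274])):
    def r(p):
        q=(proj(s,np.c_[p[0]+.062*np.cos(th),p[1]+.062*np.sin(th),0*th+z])-[225,130])*2
        return np.array([q[:,0].min(),q[:,0].max(),q[:,1].min(),q[:,1].max()])-m
    o=least_squares(r,[.45,-.1]);print(n,o.x,np.round(o.fun,1)); print('tip there',(proj(s,[*o.x,z+.1])-[225,130])*2)
E
python3 reg.py
```

```text
grad 40 -4 cc 0.871 rot -1.46 shift [-1.26  4.24]
grad 40 0 cc 0.871 rot -1.46 shift [-1.26  4.24]
grad 40 4 cc 0.871 rot -1.46 shift [-1.26  4.24]
grad 46 -4 cc 0.855 rot -1.11 shift [-1.58  4.24]
grad 46 0 cc 0.855 rot -1.11 shift [-1.58  4.24]
grad 46 4 cc 0.855 rot -1.11 shift [-1.59  4.24]
gray 40 -4 cc 0.811 rot -2.08 shift [-2.17  4.  ]
gray 40 0 cc 0.811 rot -2.06 shift [-2.17  4.  ]
gray 40 4 cc 0.810 rot -2.10 shift [-2.18  4.02]
gray 46 -4 cc 0.840 rot -1.51 shift [-2.55  4.32]
gray 46 0 cc 0.840 rot -1.51 shift [-2.55  4.32]
gray 46 4 cc 0.840 rot -1.39 shift [-2.53  4.31]
moved [[-0.056, -0.998, -0.001], [-0.971, 0.054, 0.235], [-0.234, 0.014, -0.972]] [ 0.46228198 -0.00338446  0.3973152 ]
standing [[-0.059, -0.998, -0.004], [-0.968, 0.056, 0.246], [-0.246, 0.018, -0.969]] [ 0.59788071 -0.17590163  0.39021831]
moved [3.97722020e-01 1.61611343e-04] [ 3.6 -3.6  2.4 -3.1]
tip there [[199.02768455 191.22851388]]
standing [ 0.52806381 -0.16954176] [ 2.6 -2.6  2.3 -2.9]
tip there [[194.93352171 201.29389076]]
```

Request:
{"name": "apply_moves", "arguments": {"moves": [[[-1.0,-1.1,0,0,0],[-2.0,-2.2,0,0,0],[-2.79,-3.26,0,0,0],[-2.79,-3.26,0.5,0,0],[-2.79,-3.26,0.9,0,0],[-2.79,-3.26,0.9,0,0]]]}}

```text
time: 11.15
tool_pos: [0.3957, 0.0016, 0.369]
ee_rot: [-3.141, 0.004, -0.054]
wrist_force: [-0.1, -0.7, 0.4]
width: 0.0943
finger_force: 0.0
```

Request:
{"name": "apply_moves", "arguments": {"moves": [[[0.04,0.02,0.6,0,0],[0.04,0.02,1.2,0,0],[0.04,0.02,1.8,0,0],[0.04,0.02,2.04,0,0],[0.04,0.02,2.04,0,0]]]}}

```text
time: 11.78
tool_pos: [0.3994, -0.0008, 0.269]
ee_rot: [-3.142, 0.001, -0.056]
wrist_force: [0.7, -0.2, 0.7]
width: 0.0945
finger_force: 0.0
```

Request:
{"name": "apply_moves", "arguments": {"moves": [[[-0.03,-0.02,0.03,0,0.2],[-0.03,-0.02,0.03,0,0.35],[-0.03,-0.02,0.03,0,0.5],[-0.03,-0.02,0.03,0,0.8],[-0.03,-0.02,0.03,0,0.8],[-0.03,-0.02,0.03,0,0.8],[-0.03,-0.02,0.03,0,0.8]]]}}

```text
time: 12.65
tool_pos: [0.3982, 0.0002, 0.2678]
ee_rot: [3.141, -0.001, -0.056]
wrist_force: [-0.5, 0.4, 2.3]
width: 0.0558
finger_force: 29.9
```

Request:
{"name": "apply_moves", "arguments": {"moves": [[[0,0,-0.4,0,0.8],[0,0,-1.0,0,0.8],[0,0,-2.0,0,0.8],[0,0,-3.0,0,0.8],[0,0,-3.2,0,0.8],[0,0,-3.2,0,0.8]]]}}

```text
time: 13.4
tool_pos: [0.3981, 0.0003, 0.4265]
ee_rot: [-3.142, 0.001, -0.056]
wrist_force: [-0.1, 0.0, -2.1]
width: 0.0557
finger_force: 29.6
```

Request:
{"name": "apply_moves", "arguments": {"moves": [[[0.9,1.0,0,0,0.8],[1.8,2.1,0,0,0.8],[2.5,3.0,0,0,0.8],[2.78,3.25,0,0,0.8],[2.78,3.25,0,0,0.8],[2.78,3.25,0,0,0.8]]]}}

```text
time: 14.15
tool_pos: [0.5273, -0.1691, 0.4253]
ee_rot: [-3.14, 0.004, -0.056]
wrist_force: [-0.2, -0.2, -1.7]
width: 0.0557
finger_force: 29.6
```

```bash
python3 - <<'E'
from h import *
s=snap('scene','s7');T=snap('top','top7');o=telemetry.get_obs();print(o['tool_pos'],o['ee_rot'],o['wrist_force'])
m=o['tool_pos']-[0,0,.267]
print('moved mouth/tip/standing tip in scene',proj(s,[m,m+[0,0,.1],[.528,-.17,.1025]]))
a=cv2.resize(s['image'][120:340,140:340],(727,800),interpolation=cv2.INTER_CUBIC)[:]
a=cv2.resize(s['image'][130:330,120:386],(798,600),interpolation=cv2.INTER_CUBIC)
cv2.imwrite('pics/c7.png',a[:,:,::-1])
E
```

```text
[ 0.52715167 -0.1686606   0.42691062] [-3.14093298e+00  1.27325138e-03 -5.48645027e-02] [ 1.04389535  0.63386783 -1.20701448]
moved mouth/tip/standing tip in scene [[222.11845666 229.70306272]
 [218.34667404 189.32984126]
 [223.5923331  251.45648548]]
```

View pics/c7.png

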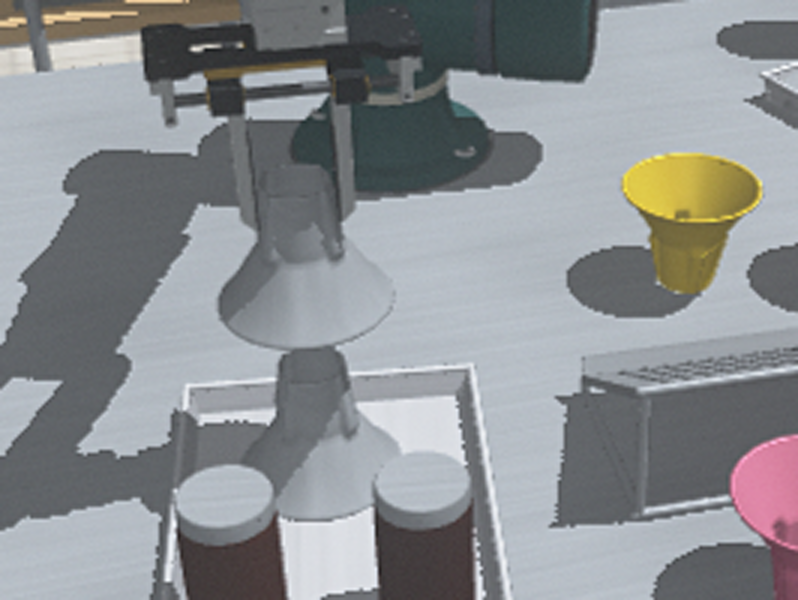

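The moved funnel hangs upright over the standing one: mouth at crop (306,300), standing tip at (312,365), axes in line as predicted. I'll lower it to just above where the spouts engage.

Request:
{"name": "apply_moves", "arguments": {"moves": [[[0.02,0.02,0.5,0,0.8],[0.02,0.02,1.0,0,0.8],[0.02,0.02,1.5,0,0.8],[0.02,0.02,1.9,0,0.8],[0.02,0.02,2.0,0,0.8],[0.02,0.02,2.0,0,0.8]]]}}

```text
time: 15.0
tool_pos: [0.5285, -0.1702, 0.3281]
ee_rot: [3.141, -0.001, -0.055]
wrist_force: [0.0, -0.1, -1.7]
width: 0.0558
finger_force: 29.6
```

Request:
{"name": "apply_moves", "arguments": {"moves": [[[0,0,0.05,0.1,0.8],[0,0,0.1,0.2,0.8],[0,0,0.15,0.1,0.8],[0,0,0.2,0,0.8],[0,0,0.25,-0.1,0.8],[0,0,0.3,-0.1,0.8]]]}}

```text
time: 15.75
tool_pos: [0.5287, -0.1708, 0.3123]
ee_rot: [3.142, 0.0, -0.038]
wrist_force: [-0.1, -0.5, -2.1]
width: 0.0563
finger_force: 29.6
```

Request:
{"name": "apply_moves", "arguments": {"moves": [[[0,0,0.03,0.05,0.8],[0,0,0.06,0.1,0.8],[0,0,0.09,0.15,0.8],[0,0,0.12,0.1,0.8]]]}}

```text
time: 16.25
tool_pos: [0.5287, -0.1708, 0.3065]
ee_rot: [3.141, -0.0, -0.056]
wrist_force: [0.5, -0.3, -2.2]
width: 0.0555
finger_force: 29.6
```

The mouth is now 37 mm above the lower mouth with no contact force, so it has passed the 40–46 mm riding height and the ribs have engaged.

Request:
{"name": "apply_moves", "arguments": {"moves": [[[0,0,0.03,0.05,0.8],[0,0,0.06,0,0.8],[0,0,0.09,-0.1,0.8],[0,0,0.12,-0.05,0.8],[0,0,0.14,0,0.8]]]}}

```text
time: 16.88
tool_pos: [0.5287, -0.1706, 0.2995]
ee_rot: [-3.141, -0.0, -0.056]
wrist_force: [0.6, 1.3, -1.7]
width: 0.0558
finger_force: 29.7
```

Request:
{"name": "apply_moves", "arguments": {"moves": [[[0,0,0.02,0.05,0.8],[0,0,0.04,0,0.8],[0,0,0.06,-0.05,0.8],[0,0,0.06,0,0.8]]]}}

```text
time: 17.38
tool_pos: [0.5287, -0.1708, 0.2964]
ee_rot: [3.141, 0.0, -0.056]
wrist_force: [-0.4, 0.7, -1.9]
width: 0.0559
finger_force: 29.7
```

Request:
{"name": "apply_moves", "arguments": {"moves": [[[0,0,0.01,0.05,0.8],[0,0,0.02,0,0.8],[0,0,0.03,-0.05,0.8],[0,0,0.03,0,0.8]]]}}

```text
time: 17.88
tool_pos: [0.5287, -0.1708, 0.2949]
ee_rot: [3.141, 0.0, -0.056]
wrist_force: [-0.0, 2.3, -2.0]
width: 0.0562
finger_force: 29.7
```

Request:
{"name": "apply_moves", "arguments": {"moves": [[[0,0,0.01,0.03,0.8],[0,0,0.02,0,0.8],[0,0,0.02,0,0.8]]]}}

```text
time: 18.25
tool_pos: [0.5287, -0.1708, 0.2941]
ee_rot: [3.142, -0.0, -0.056]
wrist_force: [-0.4, 1.6, -1.7]
width: 0.0557
finger_force: 29.7
```

Request:
{"name": "apply_moves", "arguments": {"moves": [[[0,0,0.01,0.03,0.8],[0,0,0.02,0,0.8],[0,0,0.02,0,0.8]]]}}

```text
time: 18.62
tool_pos: [0.5287, -0.1708, 0.2933]
ee_rot: [3.142, -0.0, -0.056]
wrist_force: [-0.6, 1.7, 1.3]
width: 0.0557
finger_force: 29.8
```

Contact is felt: the vertical force went from -2 to +1.3 N at 23.8 mm. Now I'll release gently and rise.

Request:
{"name": "apply_moves", "arguments": {"moves": [[[0,0,0,0,0.42],[0,0,0,0,0.38],[0,0,0,0,0.3],[0,0,0,0,0.15],[0,0,0,0,0],[0,0,0,0,0],[0,0,0,0,0]]]}}

```text
time: 19.5
tool_pos: [0.5287, -0.1708, 0.293]
ee_rot: [3.141, -0.0, -0.056]
wrist_force: [0.3, 0.4, 0.4]
width: 0.0937
finger_force: 0.0
```

Request:
{"name": "apply_moves", "arguments": {"moves": [[[0,0,-0.1,0,0],[0,0,-0.3,0,0],[0,0,-0.8,0,0],[0,0,-1.5,0,0],[0,0,-2.3,0,0],[0,0,-3,0,0],[0,0,-3,0,0]]]}}

```text
time: 20.38
tool_pos: [0.5287, -0.1708, 0.4478]
ee_rot: [3.138, -0.008, -0.056]
wrist_force: [0.3, 0.9, -1.2]
width: 0.0937
finger_force: 0.0
```

```bash
python3 - <<'E'
from h import *
o=telemetry.get_obs();print(o['tool_pos'],o['wrist_force'],o['width'],o['time'])
s=snap('scene','s9');w=snap('wrist','w9')
c=[.528,-.170]
print('expected scene: upper tip',proj(s,[*c,.1263]),'upper mouth c',proj(s,[*c,.0263]),'lower mouth',proj(s,[*c,.0025]),'wrist tip',proj(w,[*c,.1263]))
for n,im,x0,y0,ww,k in(('s',s['image'],160,225,130,1),('w',w['image'],225,110,200,1)):
    g=cv2.resize(im[y0:y0+ww,x0:x0+ww],(400,400),interpolation=cv2.INTER_CUBIC); cv2.imwrite('pics/x%s.png'%n,g[:,:,::-1])
cv2.imwrite('pics/c9.png',np.hstack([cv2.imread('pics/xs.png'),cv2.imread('pics/xw.png')]))
E
```

```text
[ 0.52872562 -0.1707731   0.44780649] [ 0.25801481  0.85441957 -1.20037037] 0.09365683957483092 20.375
expected scene: upper tip [[222.76838213 242.70529095]] upper mouth c [[226.10935242 278.18978193]] lower mouth [[226.85983587 286.16067688]] wrist tip [[323.07398437 232.15740655]]
```

Ten pictures are viewed, so I'll check the result numerically: the silhouette change in the scene view against the expected nested outline.

```bash
python3 - <<'E'
from h import *
s=load('s9');a=load('scene0')['image'].astype(int);d=np.abs(s['image'].astype(int)-a).max(2)
m=cv2.morphologyEx(((d>25)*255).astype(np.uint8),cv2.MORPH_OPEN,np.ones((2,2)))[225:300,185:265]
th=np.linspace(0,2*np.pi,181);rg=lambda r,z:proj(s,np.c_[.528+r*np.cos(th),-.17+r*np.sin(th),0*th+z])
for dz in (.0205,.0238,.028,.042):
    q=rg(.026,.1025+dz);p=rg(.062,.0025+dz);print(dz,'tip u %.1f %.1f vmin %.1f'%(*(q[:,0].min(),q[:,0].max()),q[:,1].min()),'mouth u %.1f %.1f'%(p[:,0].min(),p[:,0].max()))
g=cv2.cvtColor(s['image'],cv2.COLOR_RGB2GRAY)
print('col profile u=222',g[228:246,222].tolist(),'from v=228')
print('row profile v=240 from u=200',g[242,202:246].tolist())
print('mouth rows: v=276 left',g[276,186:204].tolist(),'right',g[276,248:270].tolist())
# wrist: edges vs expectation
w=load('w9');gw=cv2.cvtColor(w['image'],cv2.COLOR_RGB2GRAY)
qw=lambda r,z:proj(w,np.c_[.528+r*np.cos(th),-.17+r*np.sin(th),0*th+z])
for r,z in((.025,.1263),(.062,.0263)): q=qw(r,z);print(r,q.min(0),q.max(0))
c=cv2.HoughCircles(cv2.GaussianBlur(gw,(0,0),1),cv2.HOUGH_GRADIENT,1,5,param1=80,param2=18,minRadius=25,maxRadius=75);print(np.round(c[0][:6],1))
E
```

```text
0.0205 tip u 211.0 234.7 vmin 237.4 mouth u 199.1 253.0
0.0238 tip u 210.9 234.6 vmin 236.2 mouth u 199.0 252.9
0.028 tip u 210.7 234.5 vmin 234.6 mouth u 198.8 252.8
0.042 tip u 210.1 234.0 vmin 229.4 mouth u 198.2 252.6
col profile u=222 [185, 185, 186, 185, 185, 183, 184, 185, 182, 121, 105, 106, 106, 107, 105, 109, 106, 105] from v=228
row profile v=240 from u=200 [179, 181, 180, 181, 180, 181, 182, 183, 179, 140, 86, 99, 102, 106, 113, 112, 110, 106, 105, 104, 105, 104, 108, 107, 107, 107, 103, 105, 103, 98, 96, 115, 179, 188, 189, 186, 187, 186, 187, 186, 184, 182, 185, 184]
mouth rows: v=276 left [192, 214, 218, 216, 216, 216, 214, 216, 215, 216, 217, 220, 198, 87, 92, 98, 100, 101] right [181, 178, 178, 179, 181, 204, 225, 222, 221, 218, 220, 220, 220, 221, 220, 219, 219, 219, 218, 218, 221, 220]
0.025 [291.22313359 200.56245721] [354.92478989 262.55322596]
0.062 [263.34188525 148.50429095] [383.2674512  266.89916264]
[[324.5 206.5  61.9]
 [327.5 213.5  67.4]
 [326.5 218.5  72.2]
 [324.5 200.5  67.6]
 [332.5 205.5  57.8]
 [331.5 217.5  73.3]]
```

The tip's top edge at row 237 and the mouth edges at columns 199 and 253 put the nested height at about 22–24 mm, centred and upright. The gripper is well clear, so I'm handing it in.

```bash
python3 -c "
from bench import ticket
print(ticket.close_job())"
```

```text
the job is handed in; nothing more can be done
None
```

The draining funnel is nested loosely over the standing funnel, with its mouth about 23 mm above the lower one, released with the arm clear; the job was handed in at about 20 s and returned no verdict.

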